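# Lock the portafilter in its tamping station and poise the tamper over the basket

## Robot

A 6-joint arm with a two-finger parallel gripper is mounted at the origin on the work surface; the furniture and walls round the work are solid. World frame = base frame: x ahead of the robot, y to its left, z up, the work surface at z = 0. Lengths are in m, angles in rad, forces in N, time in s.
With the tool pointing down it reaches from about 0.275 to 0.875 m from the base axis. Payload 12.5 kg.
Tool frame: the origin (TCP) lies at the very end of the fingers, on their centre line; the grasp point (between the pads) lies 19 mm behind it; z points along the fingers, y is the line along which they close (so a half turn about z gives the same grasp; the last joint's range is limited). The gripper opens to 85 mm and grips with 20 to 120 N. Pads are 22 mm wide; open, the fingers measure 114 mm over their backs; the gripper's body (76 mm by 85 mm) begins 54 mm behind the grasp point. The pads swing forward as they close: fully open they stand 13 mm farther back than shut.
Start: joints at [1.145, 0.351, 1.652, -0, 1.139, -0.085], TCP at [0.184, 0.518, 0.231] pointing down, gripper open.
Joint ranges: [-2.75, 2.75], [-0.79, 2.1], [0.01, 2.65], [-1.57, 4.71], [0.07, 3.14], [-2.87, 2.87]. Speed limits (rad/s): [2.22, 2.22, 2.79, 3.14, 3.14, 3.14].

## Interface

Orientations are given as a 3x3 rotation matrix whose columns are the frame's x, y, z axes.
In Python, from bench import manip gives the robot as it stands. Calls block until the motion is done:
- manip.move_ptp(position, orientation): joint-space move of the TCP to a pose.
- manip.move_l(position, attitude=None, max_speed=0.15): straight line of the TCP; attitude=None keeps the orientation; max_speed is the mean speed in m/s.
- manip.move_j(angles): joint-space move.
- manip.set_gripper(opening, effort=None): opening from 0.0 (shut) to 1.0 (fully open); effort is the grip in N (None keeps the last); returns when the fingers have stopped.
- manip.dwell(seconds).
- manip.inverse_kinematics(position, orientation): joint angles nearest the present ones, or None.
- manip.grab_frame(name): name is "scene" or "top" or "wrist"; returns (picture, depth): 400x640x3 uint8, red, green, blue; 400x640 float32, m along the optical axis (not along the pixel's ray), 0 where there is no reading.
- manip.get_calibration(name): a dict with "camera_matrix" (3x3 intrinsics, pixels), "R" (3x3) and "t" (3): a world point X has camera coordinates R X + t. Camera axes: x right, y down, z forward; pixel columns grow to the right and rows downward; lengths in m; the calibration is good to about 2 mm. A picture is of the moment at which its call begins: read the wrist's pose just before it. get_calibration takes no time and is no camera call; for the wrist camera it gives the pose at the moment of the call.
A pose or a line that the arm cannot do raises manip.Unreachable and nothing moves.
- manip.sign_off(): hands the job in; it is judged then, once.
Trained networks look in the newest picture that a camera, given by its name, has taken for a name from the list of things; names that differ only in an ending like _2 or _b are one class to them, and where a whole thing is asked for, a point or a joint stands for the part that bears it (a point fixed in the world has none). Each returns a list of dicts, best first, with "confidence" (0 to 1); they miss things now and then, are a little off and sometimes report something else, mostly with a low value. They report only what shows in the picture. A call takes as long as a camera call.
- manip.look_for(camera, name): "at" ([x, y, z] in m, in world coordinates, good to about 4 mm: the middle of the surface that is visible of it).
Readings, each from a call of its own:
- manip.current_time(): time.
- manip.current_qpos(): joint angles.
- manip.current_joint_vel(): joint speeds.
- manip.current_joint_torque(): joint torques, N m.
- manip.current_ee_pos(): TCP position.
- manip.current_tcp_rot(): TCP orientation.
- manip.current_force(): force on the tool from outside, world axes, zero at the start.
- manip.current_ft_torque(): the same for the moment, N m.
- manip.current_grip_width(): opening from 0.0 (shut) to 1.0 (fully open).
- manip.current_grip_force(): force on a finger pad.
Only numpy, scipy, OpenCV 4.12 (cv2) and the standard library are available. Lean on these libraries where they do the work, as an engineer would, in place of code of your own. Each camera call takes 0.05 s, during which the arm holds its last target. There are 200 camera calls.

## Task

Slide the tamping station's bolt fully home over the portafilter's handle into its keeper. Then pick up the coffee tamper, lift it over the things standing in between without disturbing any of them, and finish still holding it still and level, centred over the portafilter's basket with its foot about a centimetre above the rim, so that I can check the fit before pressing; the tamper must not touch the portafilter or the station, nor be let go.

Things in the scene. Friction and masses are not known exactly. Their poses are not given: they have to be found in the camera images.
- station: Fixed tamping station: dark wooden plate, 12 mm thick, spanning x -70 to +105, y -115 to +45 mm about the origin (underside), with a round steel seat cup (centre x +50, y 0) holding the portafilter, and a barrel bolt along y at x -35, 66 mm high, in 76 mm high straps. Own axes: x from the handle end to the basket, y across it from bolt to keeper (the bolt slides to +y), z up. Yaw varies.
- bolt (a joint): Steel barrel bolt of the station, 94 mm long, 11 mm thick; it slides along the station's +y with about 2 N of friction and stays where it is left. Value in m: 0 = drawn fully back, 0.05 = fully home in the keeper (hard stop). It starts partly or fully drawn back.
- bolt_knob (a point): Centre of the top end of the bolt's knob: an upright round steel pin 14 mm in diameter, its top 112 mm above the surface, standing free for the upper 36 mm (above the straps). It moves with the bolt.
- portafilter: Portafilter lying loose (0.45 kg) in the seat: round steel basket, outer diameter 68 mm, 55 mm tall, two small lugs; black handle 24 mm thick reaching 160 mm from the basket axis along its own -x. Origin at the centre of the basket underside, 24 mm above the surface; z up.
- basket_rim (a point): Centre of the basket's open mouth, at the height of its rim (79 mm above the surface). The mouth is 60 mm across. z up along the basket's axis.
- tamper: Coffee tamper standing upright on the surface, 88 mm tall, about 0.35 kg: flat round steel foot 57 mm in diameter and 16 mm thick, narrow steel neck, and a straight round wooden handle 34 mm in diameter from 40 to 88 mm above the foot's underside. Origin at the centre of the foot's flat underside, z up through the handle.
- tea_box: Cardboard tea box, 132 x 73 mm and 77 mm tall, loose; stands in the row between tamper and station. Origin at the centre of its underside. Leave alone.
- sugar_canister: Round grey canister with a wooden lid, 74 mm in diameter, 100 mm tall, loose; stands in the same row. Origin at the centre of its underside. Leave alone.
- tin: Closed food tin, 75 mm in diameter, 58 mm tall, loose; stands in the same row. Origin at the centre of its underside. Leave alone.
- espresso_cup_0: White espresso cup, 61 x 78 mm with its ear, 54 mm tall, loose, at the back left (not the fixed one nearer the robot). Origin on its underside. Leave alone.

How it is judged:
On the way, in this order (a step that is already met when the one before it is completed fails the run):
1. the bolt is slid home into its keeper while the tamper still stands on the surface (value of joint bolt above 0.045 m and height (world z) of tamper below 0.01 m), for 0.2 s.
2. the tamper is lifted off the surface (height (world z) of tamper above 0.08 m), for 0.2 s.
At the end, for the whole second after the job is handed in: Bolt at least 45 of 50 mm home; tamper held in the fingers, still, level within 0.09 rad, foot centred within 7 mm and 3 to 22 mm above the rim, touching neither portafilter nor station; portafilter seated (12 mm, 0.06 rad); tea box, canister, tin, cup within 20 mm of their start (value of joint bolt above 0.045 m and horizontal distance between tamper and basket_rim below 0.007 m and z of tamper in the frame of basket_rim between 0.003 and 0.022 m and angle between tamper's own z axis and vertical below 0.09 rad and linear speed of tamper below 0.02 m/s and contact force between tamper and the fingers above 1 N and contact force between tamper and portafilter below 0.1 N and contact force between tamper and station below 0.1 N and distance of portafilter from where it was at the start of the episode below 0.012 m and angle between portafilter's own z axis and vertical below 0.06 rad and distance of each of tea_box, sugar_canister, tin, espresso_cup_0 from where it was at the start of the episode below 0.02 m); the arm keeps its last pose, push and grip.
It fails at once if the tamper touches the portafilter or the station (contact force between tamper and portafilter above 1 N or contact force between tamper and station above 1 N).
It fails at once if the portafilter is knocked out of its seat (moved over 15 mm) (distance of portafilter from where it was at the start of the episode above 0.015 m).
It fails at once if the tea box, canister, tin or the espresso cup at the back is knocked over or pushed more than 20 mm away (distance of any of tea_box, sugar_canister, tin, espresso_cup_0 from where it was at the start of the episode above 0.02 m or angle between any of tea_box, sugar_canister, tin, espresso_cup_0's own z axis and vertical above 0.3 rad).
It also fails if it takes over 64 s, if anything falls off the work surface, if the arm or the gripper's body presses on something with over 40 N, if the wrist force passes 120 N, or if a joint passes its speed limit or range.

## Working session

There is one attempt and no reset: what is moved stays moved. The work goes in short steps, each a Python script; the robot and the scene stay as the last script left them, time stands still between calls to the robot, and variables do not carry over. Pictures are saved under pics/ and viewed, at most 10 in all, crops included, and the job is handed in when it is done.

```bash
mkdir -p pics; ls; cat > h.py <<'E'
import numpy as np, cv2
from bench import manip as m
def snap(cam,fn=None):
    c=m.get_calibration(cam); p,d=m.grab_frame(cam)
    if fn: cv2.imwrite('pics/'+fn,p[:,:,::-1])
    K,R,t=[np.array(c[k],float) for k in('camera_matrix','R','t')]
    v,u=np.mgrid[:400,:640]
    X=np.stack([(u-K[0,2])/K[0,0]*d,(v-K[1,2])/K[1,1]*d,d],-1)
    W=(X-t)@R
    W[d<=0]=np.nan
    return p,d,W
def down(yaw):  # tool z down, tool y (closing line) at angle yaw in world
    y=np.array([np.cos(yaw),np.sin(yaw),0]);z=np.array([0,0,-1.]);x=np.cross(y,z)
    return np.stack([x,y,z],1)
E
python3 - <<'E'
from h import *
np.set_printoptions(precision=4,suppress=True)
print(m.current_tcp_rot(),m.current_time())
for c in('scene','top'):
    p,d,W=snap(c,c+'0.png'); np.save(c+'0.npy',W)
    for n in('station','bolt','bolt_knob','portafilter','basket_rim','tamper','tea_box','sugar_canister','tin','espresso_cup_0'):
        print(c,n,[(np.round(r['at'],4).tolist(),round(r['confidence'],2)) for r in m.look_for(c,n)[:3]])
E
```

```text
pics
[[-0.9425  0.3342 -0.0005]
 [ 0.3342  0.9425 -0.0011]
 [ 0.0001 -0.0012 -1.    ]] 0.0
scene station [([0.5252, -0.2067, 0.0094], 0.9)]
scene bolt [([0.517, -0.2273, 0.0701], 0.63)]
scene bolt_knob [([0.5198, -0.2258, 0.0713], 0.5)]
scene portafilter [([0.5675, -0.1564, 0.057], 0.55)]
scene basket_rim [([0.5644, -0.1544, 0.0545], 0.72)]
scene tamper [([0.4625, 0.1982, 0.0318], 0.56)]
scene tea_box [([0.3996, 0.0475, 0.0751], 0.55), ([0.5661, -0.1581, 0.0592], 0.29), ([0.6443, 0.0482, 0.0779], 0.15)]
scene sugar_canister [([0.6463, 0.0496, 0.0784], 0.71), ([0.4677, 0.2, 0.0319], 0.53)]
scene tin [([0.5298, 0.0464, 0.0512], 0.72), ([0.4645, 0.1974, 0.0333], 0.66)]
scene espresso_cup_0 [([0.677, 0.2066, 0.0355], 0.57)]
top station [([0.5509, -0.197, 0.0099], 0.9)]
top bolt []
top bolt_knob [([0.5206, -0.2205, 0.0742], 0.48)]
top portafilter [([0.5687, -0.1553, 0.0532], 0.79)]
top basket_rim [([0.5626, -0.1523, 0.0526], 0.83), ([0.5498, -0.1965, 0.0103], 0.43)]
top tamper [([0.4693, 0.1955, 0.0273], 0.83), ([0.5519, -0.1965, 0.0126], 0.17)]
top tea_box [([0.4069, 0.0709, 0.0709], 0.96), ([0.5498, -0.199, 0.0122], 0.67)]
top sugar_canister [([0.6518, 0.0657, 0.0839], 0.77)]
top tin [([0.5355, 0.0535, 0.0552], 0.68)]
top espresso_cup_0 []
```

View pics/top0.png

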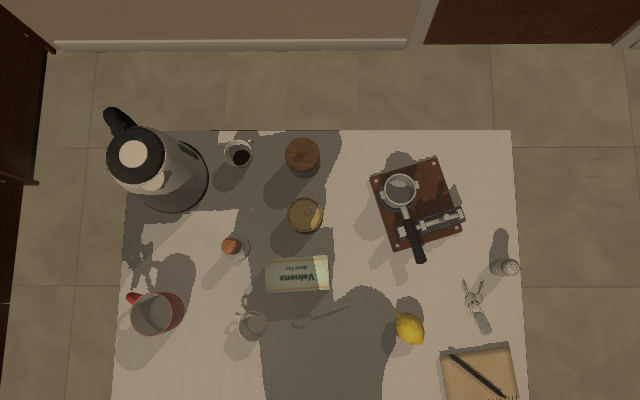

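View pics/scene0.png

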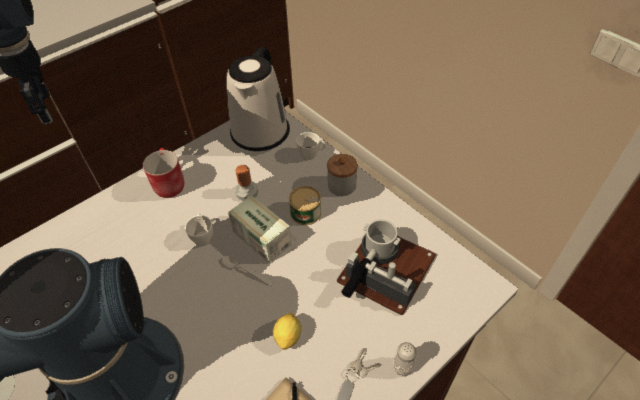

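The top view shows the station at (417,205) with its bolt drawn to the right, the tamper at (235,246), and the row of tea box, tin and canister at x≈300. The scene view agrees. Next I'll measure from depth.

```bash
cat >> h.py <<'E'
from scipy.optimize import least_squares
def circ(P,r,c0):
    f=least_squares(lambda c:np.hypot(P[:,0]-c[0],P[:,1]-c[1])-r,c0,loss='soft_l1',f_scale=.002)
    return f.x
def near(W,c,rad,z0,z1):
    P=W.reshape(-1,3);P=P[np.isfinite(P[:,0])]
    return P[(np.hypot(P[:,0]-c[0],P[:,1]-c[1])<rad)&(P[:,2]>z0)&(P[:,2]<z1)]
E
python3 - <<'E'
from h import *
np.set_printoptions(precision=4,suppress=True)
for c in('top','scene'):
    W=np.load(c+'0.npy')
    P=near(W,(.468,.197),.06,.075,.1);print(c,'tamper top',len(P),P.mean(0),P.max(0))
    P=near(W,(.6,-.13),.07,.07,.1);print('rim',len(P),P.mean(0),P[:,2].max())
    if len(P)>5: print(circ(P,.032,P.mean(0)[:2]))
    P=near(W,(.53,-.2),.1,.085,.13);print('knob',len(P),P.mean(0) if len(P) else 0)
    for n,q in(('tea',(.4,.06)),('tin',(.533,.055)),('can',(.65,.065)),('cup0',(.677,.207)),('kettle',(.62,.33)),('cupfix',(.32,.16))):
        P=near(W,q,.1,.02,.4);print(n,P.min(0),P.max(0))
E
```

```text
top tamper top 228 [0.4682 0.2065 0.0871] [0.4849 0.2243 0.0929]
rim 282 [ 0.5859 -0.1418  0.0771] 0.08450712392888143
[ 0.5854 -0.1417]
knob 60 [ 0.5222 -0.2263  0.1066]
tea [0.3726 0.0046 0.0218] [0.4998 0.1378 0.083 ]
tin [0.4348 0.0088 0.0201] [0.6327 0.0985 0.0854]
can [0.551  0.0258 0.0201] [0.6964 0.0978 0.1013]
cup0 [0.6048 0.174  0.0201] [0.7075 0.3064 0.2197]
kettle [0.5422 0.273  0.0202] [0.6974 0.4238 0.2378]
cupfix [0.2764 0.0765 0.0202] [0.4167 0.2003 0.083 ]
scene tamper top 150 [0.4673 0.2034 0.0856] [0.4844 0.2256 0.0924]
rim 301 [ 0.5866 -0.1428  0.076 ] 0.08375838751374937
[ 0.586  -0.1426]
knob 82 [ 0.5219 -0.2297  0.103 ]
tea [0.3713 0.0013 0.0202] [0.5    0.1385 0.0811]
tin [0.4336 0.0071 0.0206] [0.6329 0.1003 0.0836]
can [0.5501 0.0234 0.0201] [0.698  0.0986 0.1015]
cup0 [0.6062 0.1715 0.02  ] [0.7097 0.3059 0.2213]
kettle [0.543  0.2709 0.0201] [0.6979 0.4092 0.2376]
cupfix [0.2776 0.0768 0.02  ] [0.4161 0.1996 0.0807]
```

```bash
python3 - <<'E'
from h import *
np.set_printoptions(precision=4,suppress=True)
m.move_l([.184,.518,.40],max_speed=.2)
m.set_gripper(0.0)
m.move_ptp([.52,-.18,.36],down(-1.29))
print(m.current_qpos(),m.current_time(),m.current_ee_pos())
p,d,W=snap('wrist','w1.png');np.save('w1.npy',W)
print(m.look_for('wrist','bolt_knob'),m.look_for('wrist','basket_rim'))
P=near(W,(.586,-.142),.06,.07,.1);print('rim',len(P),circ(P,.032,P.mean(0)[:2]),np.median(P[:,2]))
P=near(W,(.522,-.228),.03,.1,.13);print('knob',len(P),P.mean(0) if len(P) else 0)
E
```

```text
[-0.4167  0.2519  1.4688  0.0001  1.4208  0.872 ] 5.5917 [ 0.5202 -0.1794  0.3601]
[{'at': [0.5193, -0.2211, 0.0713], 'confidence': 0.65}] [{'at': [0.5696, -0.1503, 0.0509], 'confidence': 0.71}]
rim 679 [ 0.5865 -0.1401] 0.0781737526857486
knob 102 [ 0.5247 -0.2252  0.1103]
```

View pics/w1.png

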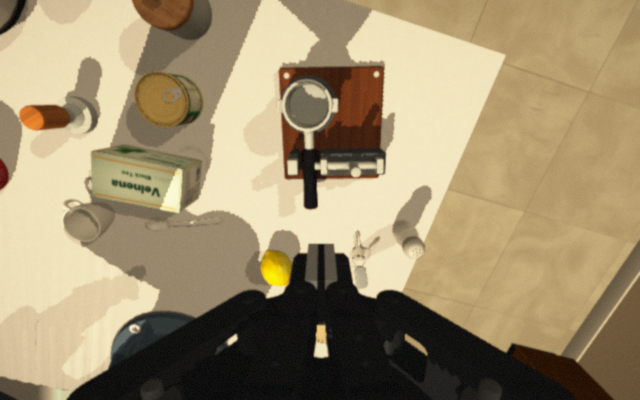

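The wrist view shows the bolt lying along row 162, with the knob at (357,170) and the keeper at the left (292,160). The handle lies between them, so I'll push the knob in that direction.

```bash
python3 - <<'E'
from h import *
np.set_printoptions(precision=3,suppress=True)
ys=np.array([-np.sin(.28),np.cos(.28),0]); k=np.array([.5235,-.2265,.087])
a=k-.042*ys
m.move_ptp([a[0],a[1],.16],down(-1.29)); m.move_l(a,max_speed=.1)
f0=np.array(m.current_force());s=-.042;print(f0)
while s<.045:
    s+=.004; m.move_l(k+s*ys,max_speed=.04)
    f=np.array(m.current_force())-f0; e=(np.array(m.current_ee_pos())-k)@ys
    print(round(s,3),round(e,4),f)
    if f@ys<-12: break
print(m.current_time())
p,d,W=snap('top','t2.png')
P=near(W,(.51,-.19),.05,.1,.125);print('knob',len(P),P.mean(0) if len(P) else 0)
E
```

```text
[ 0.256 -0.532  0.588]
-0.038 -0.0379 [-0.913 -0.179 -0.572]
-0.034 -0.0338 [-0.021 -0.027 -0.689]
-0.03 -0.0298 [0.073 0.635 0.377]
-0.026 -0.0258 [-0.5   -0.064 -0.899]
-0.022 -0.0218 [-0.531 -0.241 -1.023]
-0.018 -0.0178 [-0.669  0.297 -1.234]
-0.014 -0.0137 [-0.43   0.2    0.204]
-0.01 -0.0097 [-0.498 -0.066 -0.978]
-0.006 -0.0057 [-0.111 -0.016 -0.492]
-0.002 -0.0017 [-0.141  1.163 -1.088]
0.002 0.0023 [-0.527  0.347 -0.862]
0.006 0.0063 [-0.475  0.728 -0.75 ]
0.01 0.0103 [-0.856 -1.026 -1.144]
0.014 0.0143 [-0.494  1.832 -0.619]
0.018 0.0181 [-0.523 -1.661 -1.432]
0.022 0.0189 [  3.094 -21.666  -9.494]
11.5
knob 0 0
```

```bash
python3 - <<'E'
from h import *
np.set_printoptions(precision=4,suppress=True)
ys=np.array([-np.sin(.28),np.cos(.28),0]); k=np.array([.5235,-.2265,.087])
m.move_l(k-.0*ys,max_speed=.1); b=k.copy();b[2]=.2;m.move_l(b,max_speed=.2)
m.move_ptp([.52,-.18,.33],down(-1.29))
p,d,W=snap('wrist')
cv2.imwrite('pics/w2.png',cv2.resize(p[40:240,220:440,::-1],None,fx=3,fy=3)[:600])
P=near(W,(.515,-.2),.06,.1,.13);print('knob',len(P),P.mean(0),(P.mean(0)-k)@ys)
P=near(W,(.586,-.142),.06,.07,.1);print('rim',len(P),circ(P,.032,P.mean(0)[:2]))
print(m.current_time())
E
```

```text
knob 112 [ 0.5136 -0.1881  0.1103] 0.039626111044955274
rim 797 [ 0.5864 -0.1401]
13.2917
```

View pics/w2.png

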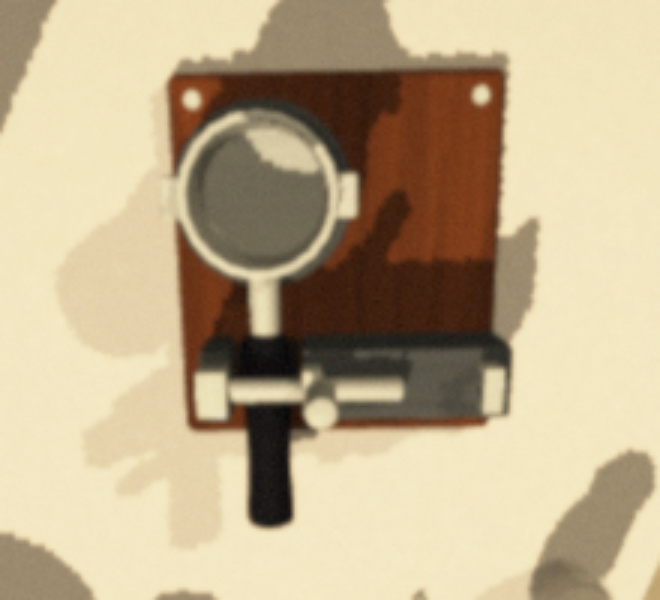

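The bolt now passes over the handle into the keeper at crop (210,390). It moved 40 mm and stopped hard at 21 N, so it is home. Next I'll look at the tamper closely.

```bash
python3 - <<'E'
from h import *
np.set_printoptions(precision=4,suppress=True)
m.set_gripper(1.0)
m.move_ptp([.468,.10,.33],down(0))
print(m.current_qpos(),m.current_ee_pos())
p,d,W=snap('wrist','w3.png')
P=near(W,(.468,.205),.05,.08,.1);print('top',len(P),P.mean(0),P.min(0),P.max(0))
P=near(W,(.468,.205),.05,.01,.03);print('foot',len(P),P.mean(0),circ(P,.02,(.468,.205)),P.min(0),P.max(0))
print(m.look_for('wrist','tamper'),m.current_time())
E
```

```text
[ 0.112   0.1278  1.6914 -0.0003  1.3222  0.1143] [0.4684 0.0994 0.33  ]
top 657 [0.4679 0.2102 0.0875] [0.4514 0.1942 0.0808] [0.4838 0.2263 0.0908]
foot 662 [0.468  0.2064 0.0162] [0.4678 0.2106] [0.4398 0.183  0.0134] [0.4952 0.2383 0.0214]
[{'at': [0.4648, 0.2104, 0.0583], 'confidence': 0.94}] 15.275
```

View pics/w3.png

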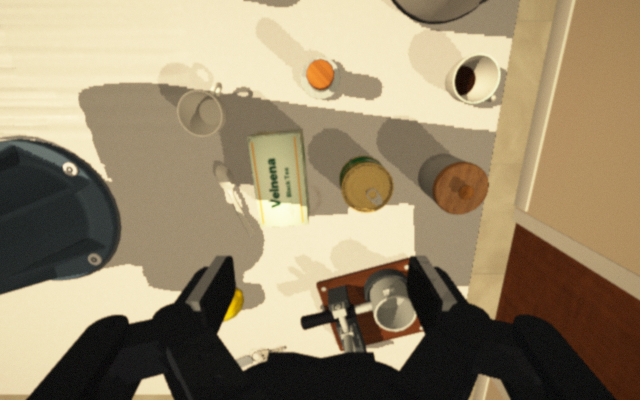

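The tamper stands upright at (320,73), clear of both cups at (200,110) and (475,78). I'll grasp it and lift.

```bash
python3 - <<'E'
from h import *
np.set_printoptions(precision=4,suppress=True)
t=np.array([.4678,.209])
m.move_ptp([*t,.16],down(0)); m.move_l([*t,.046],max_speed=.1)
m.set_gripper(0.0,60); print('grip',m.current_grip_width(),m.current_grip_force(),m.current_ee_pos())
m.move_l([*t,.20],max_speed=.1); m.dwell(.3)
print(m.current_grip_width(),m.current_grip_force(),m.current_force(),m.current_time())
m.move_l([.5862,-.141,.20],max_speed=.12); m.dwell(.5)
print(m.current_ee_pos(),m.current_grip_force(),m.current_time())
for c in('scene','top'):
    p,d,W=snap(c,c+'4.png');np.save(c+'4.npy',W)
    print(c,m.look_for(c,'tamper'))
p=cv2.imread('pics/scene4.png');cv2.imwrite('pics/s4c.png',cv2.resize(p[150:320,280:480],None,fx=3.5,fy=3.5))
E
```

```text
grip 0.3814708573401266 59.21435236930847 [0.4678 0.209  0.0463]
0.3832707473608583 59.814802408218384 [ 0.5357 -0.3383 -3.9767] 19.9167
[ 0.5862 -0.141   0.2   ] 59.814507365226746 23.6417
scene [{'at': [0.5774, -0.152, 0.1718], 'confidence': 0.92}]
top []
```

View pics/s4c.png

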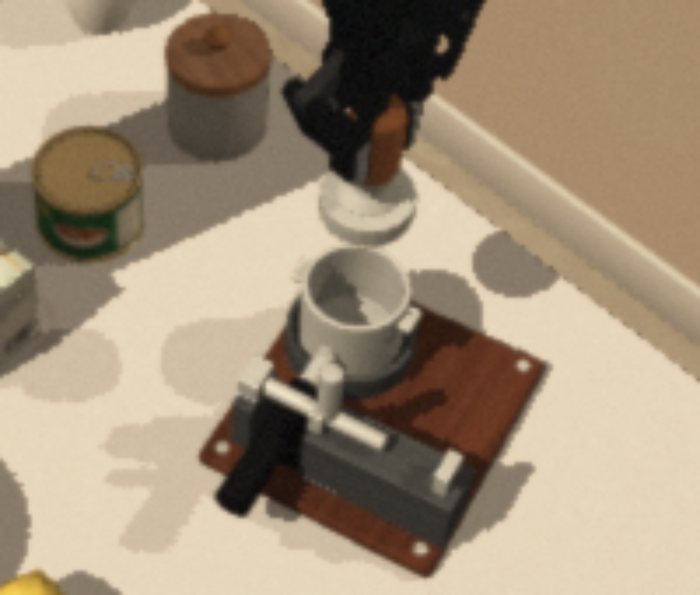

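The scene crop shows the tamper upright in the fingers, with its foot at (367,205) over the basket mouth at (357,285). The tin and canister are undisturbed. I'll check the foot-to-rim offset in the same camera, then descend.

```bash
python3 - <<'E'
from h import *
np.set_printoptions(precision=4,suppress=True)
W=np.load('scene4.npy')
c=(.586,-.141)
P=near(W,c,.034,.155,.167);print('foot side',len(P),circ(P,.0285,c),P.min(0),P.max(0))
P=near(W,c,.034,.167,.174);print('foot top',len(P),P[:,2].mean())
if len(P)>20:
    A=np.c_[P[:,:2]-c,np.ones(len(P))];print('plane',np.linalg.lstsq(A,P[:,2],rcond=None)[0])
P=near(W,c,.05,.072,.084);print('rim',len(P),circ(P,.032,c))
P0=near(W,c,.05,.045,.072);P0=P0[np.hypot(P0[:,0]-c[0],P0[:,1]-c[1])>.0315];print('basket side',len(P0),circ(P0,.034,c))
W=np.load('scene0.npy');P=near(W,c,.05,.072,.084);print('rim0',circ(P,.032,c))
P=near(W,(.468,.209),.05,.002,.0135);P=P[np.hypot(P[:,0]-.468,P[:,1]-.209)<.031];print('foot0',len(P),circ(P,.0285,(.468,.209)))
E
```

```text
foot side 100 [ 0.588  -0.1411] [ 0.5578 -0.171   0.1551] [ 0.6018 -0.124   0.1669]
foot top 264 0.1701159346984961
plane [0.0125 0.0031 0.1702]
rim 244 [ 0.586  -0.1425]
basket side 276 [ 0.5861 -0.1411]
rim0 [ 0.5861 -0.1425]
foot0 54 [0.4701 0.2097]
```

```bash
python3 - <<'E'
from h import *
np.set_printoptions(precision=4,suppress=True)
m.move_l([.5855,-.141,.1375],max_speed=.04); m.dwell(1.0)
print(m.current_ee_pos(),m.current_grip_force(),m.current_force(),m.current_time())
p,d,W=snap('scene','scene5.png');cv2.imwrite('pics/s5c.png',cv2.resize(p[130:320,280:480,::-1],None,fx=3.1,fy=3.1))
c=(.586,-.141)
P=near(W,c,.034,.094,.104);print('foot side',len(P),circ(P,.0285,c))
P=near(W,c,.034,.104,.112);print('foot top z',P[:,2].mean())
P0=near(W,c,.05,.045,.072);P0=P0[np.hypot(P0[:,0]-c[0],P0[:,1]-c[1])>.0315];print('basket',circ(P0,.034,c))
P=near(W,(.515,-.19),.04,.095,.13);print('knob',P.mean(0) if len(P) else 0)
E
```

```text
[ 0.5855 -0.141   0.1375] 59.81450915336609 [ 1.5854 -0.0639 -4.031 ] 26.5583
foot side 84 [ 0.5877 -0.1411]
foot top z 0.10762159312075453
basket [ 0.5868 -0.1409]
knob [ 0.5109 -0.1919  0.1075]
```

View pics/s5c.png

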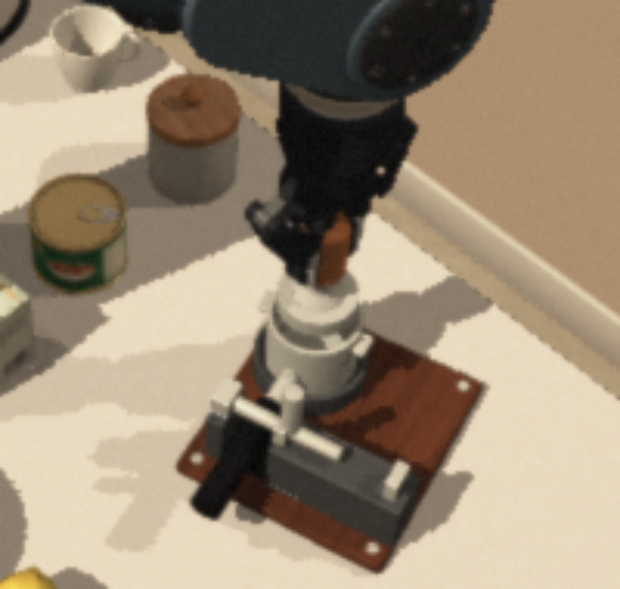

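The tamper foot at (318,305) hovers centred over the basket mouth with a gap of about 12 mm. The bolt is home at (230,395), and the tin, canister and cup are untouched.

```bash
python3 -c "
from bench import manip as m
print(m.sign_off())"
```

```text
the job is handed in; nothing more can be done
None
```

The job is handed in, with no verdict returned: the bolt is home in its keeper and the tamper is held level, centred to about 1 mm and about 12 mm above the basket rim, with nothing else seen to have moved.

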